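Twist a sample cup home and slide it under the lens

TASK

Pick up the blue-capped sample cup and seat it fully home in the round, rubber-lined holder on the microscope's sliding stage while the stage is still drawn out; the fit is tight, so work it down gently by twisting it to and fro, as a straight shove would squash the holder down on its springs. Then push the stage all the way to its end stop (its orange upright is there for pushing), so that the seated cup is under the lens. Leave the other cups and loose things where they stand.

Things in the scene. Friction and masses are not known exactly. Their poses are not given: they have to be found in the camera images.
- cup_blue: alloy sample cup with a blue square cap. Upright, 95 mm tall: round body 40 mm in diameter from 0 to 62 mm (its lowest 8 mm taper to 34 mm diameter at the foot), then a cap 38 x 38 mm square and 33 mm tall, sides along the cup's own x and y. About 0.16 kg. Origin: centre of the underside, z up. This is the cup to load
- cup_white: alloy sample cup with a white square cap. Upright, 95 mm tall: round body 40 mm in diameter from 0 to 62 mm (its lowest 8 mm taper to 34 mm diameter at the foot), then a cap 38 x 38 mm square and 33 mm tall, sides along the cup's own x and y. About 0.16 kg. Origin: centre of the underside, z up. Leave it standing
- cup_red: alloy sample cup with a red square cap. Upright, 95 mm tall: round body 40 mm in diameter from 0 to 62 mm (its lowest 8 mm taper to 34 mm diameter at the foot), then a cap 38 x 38 mm square and 33 mm tall, sides along the cup's own x and y. About 0.16 kg. Origin: centre of the underside, z up. Leave it standing
- holder_floor (a point): centre of the flat floor of the holder's blind round hole, 54 mm above the table; the hole is 43 mm wide and 36 mm deep, in a dark block 90 x 90 mm. Four yellow rubber pads on springs, between 19 and 35 mm above the floor, stand 2 mm into the cup's way: the cup's taper meets them with about 30 mm still to go. Axes: y is the stage's slide direction, z up
- holder_mouth (a point): centre of the hole's mouth, level with the block's top, 36 mm above holder_floor. Pushing the cup past the pads straight takes over 20 N, more than the holder may bear; while it is being twisted (some 20 mm of turning at its surface per 5 mm of descent) 5 to 12 N, with up to 1 N m of twisting. Any yaw of the cup will do
- cradle (a joint): how far the holder block is pushed down on its springs, m: 0 to 0.008. It does not yield below about 14 N of downward push, then gives 1 mm for every 1.5 N; it springs back. More than 0.004 (20 N) at any time is too much force
- handle_top (a point): centre of the top face of the stage's orange upright: a plate 50 mm wide (across the slide), 12 mm thick (along it) and 61 mm tall, its top 95 mm above the table. It stands on the carriage 100 mm from the holder's centre, on the side away from the lens, 49 mm clear of the block. Axes as holder_floor: push towards +y
- carriage (a joint): position of the sliding stage, m: starts within 0 to 0.025 (drawn out, for loading), 0.150 at its end stop under the lens. It slides along the microscope's own y against about 5 N of friction and stays where it is left
- lens (a point): centre of the underside of the lens, 167 mm above the table, 38 mm in diameter; the holder's axis lies under it at the end stop. Above it a black tube 48 mm wide and a white arm (from 230 mm up, 60 mm wide); the black column (80 x 50 mm, 350 mm tall) stands 125 mm beyond it towards +y. Axes as holder_floor
- wash_bottle: translucent wash bottle, 68 mm diameter, 170 mm tall; origin under its centre. Leave it
- case: red plastic case 80 x 140 x 45 mm; origin under its centre. Leave it
- optic_mount: black lens mount on a steel post, 109 mm tall, foot 60 x 50 mm; origin under its centre. Leave it
- screwdriver: screwdriver 170 mm long lying along its own x; origin under its middle. Leave it
Mind the look-alikes: they are no part of the job. What is shaped like the cup_blue but yellow is not meant.

How it is judged:
By the outcome, as a careful person would: the job done as asked, in the order asked, and still so for the second after the job is handed in, with the robot touching nothing.
It also fails if it takes over 72 s, if anything falls off the work surface, if the arm or the gripper's body presses on something with over 40 N, if the wrist force passes 120 N, or if a joint passes its speed limit or range.

ROBOT

A 6-joint arm with a two-finger parallel gripper is mounted at the origin on the work surface. World frame = base frame: x ahead of the robot, y to its left, z up, the work surface at z = 0. Lengths are in m, angles in degrees, forces in N, time in s.
With the tool pointing down it reaches from about 0.325 to 0.85 m from the base axis. Payload 15.5 kg.
Tool frame: the origin (TCP) lies at the very end of the fingers, on their centre line; the grasp point (between the pads) lies arm.grip_depth behind it (arm.grip_depth is the distance from the TCP to the grasp point, in m); z points along the fingers, y is the direction in which the jaws open and shut (so a half turn about z gives the same grasp; the last joint's range is limited). The gripper opens to 91 mm and grips with 3 to 60 N. Pads are 32 mm wide; open, the fingers measure 118 mm over their backs; the gripper's body (76 mm by 178 mm) begins 60 mm behind the grasp point.
Start: joints at [-71.247, 28.281, 77.091, -0, 74.628, -5.472], TCP at [0.256, -0.57, 0.192] pointing down, gripper open.
Joint ranges: [-166.48, 166.48], [-47.26, 123.95], [12.59, 153.08], [-70.14, 250.14], [6.76, 159.57], [-176.63, 176.63]. Speed limits (degrees/s): [108.29, 108.29, 147.25, 172.46, 172.46, 172.46].

INTERFACE

Orientations are given as a 3x3 rotation matrix whose columns are the frame's x, y, z axes.
In Python, from rig import arm gives the robot as it stands. Calls block until the motion is done:
- arm.move_to(position, orientation): joint-space move of the TCP to a pose.
- arm.move_l(position, orientation=None, feed=0.15): straight line of the TCP; orientation=None keeps the orientation; feed is the mean speed in m/s.
- arm.move_joints(angles): joint-space move.
- arm.grip(opening): finger opening in m; the grip force is fixed at half the most; returns when the fingers have stopped.
- arm.sleep(seconds).
- arm.solve_ik(position, orientation): joint angles nearest the present ones, or None.
- arm.snapshot(name): name is "side" or "top" or "wrist"; returns the picture (384x512x3 uint8, red, green, blue); there is no depth.
- arm.get_calibration(name): a dict with "intrinsics" (3x3 intrinsics, pixels), "cam_to_world" (4x4, takes a point from camera to world coordinates). Camera axes: x right, y down, z forward; pixel columns grow to the right and rows downward; lengths in m; the calibration is good to about 2 mm. The wrist camera is an equidistant fisheye: a pixel r from the principal point sees the ray r / f radians off the axis. A picture is of the moment at which its call begins: read the wrist's pose just before it. get_calibration takes no time and is no camera call; for the wrist camera it gives the pose at the moment of the call.
A pose or a line that the arm cannot do raises arm.Unreachable and nothing moves.
- arm.sign_off(): hands the job in, once; it reports no verdict.
Readings, each from a call of its own:
- arm.current_t(): time.
- arm.current_joint_positions(): joint angles.
- arm.current_dq(): joint speeds.
- arm.current_tau(): joint torques, N m.
- arm.current_ee_pos(): TCP position.
- arm.current_tool_rot(): TCP orientation.
- arm.current_force(): force on the tool from outside, world axes, zero at the start.
- arm.current_torque(): the same for the moment, N m.
- arm.current_width(): finger opening in m.
Only numpy, scipy, OpenCV 4.12 (cv2) and the standard library are available. Lean on these libraries where they do the work, as an engineer would, in place of code of your own. Each camera call takes 0.05 s, during which the arm holds its last target.

## Working session

There is one attempt and no reset: what is moved stays moved. The work goes in short steps, each a Python script; the robot and the scene stay as the last script left them, time stands still between calls to the robot, and variables do not carry over. Pictures are saved under pics/ and viewed, and the job is handed in when it is done.

```bash
ls; mkdir -p pics; python3 - <<'E'
from rig import arm
import cv2
for n in ["side","top","wrist"]:
    c=arm.get_calibration(n); print(n,c["intrinsics"].round(1).tolist(),c["cam_to_world"].round(3).tolist())
    cv2.imwrite(f"pics/{n}0.png",cv2.cvtColor(arm.snapshot(n),cv2.COLOR_RGB2BGR))
print(arm.grip_depth,arm.current_t(),arm.current_tool_rot().round(3).tolist(),arm.current_force())
E
```

```text
pics
side [[457.0, 0.0, 255.4], [0.0, 457.0, 200.6], [0.0, 0.0, 1.0]] [[-0.699, -0.37, 0.612, -0.196], [-0.715, 0.374, -0.591, 0.619], [-0.01, -0.851, -0.526, 0.761], [0.0, 0.0, 0.0, 1.0]]
top [[464.9, 0.0, 255.8], [0.0, 464.9, 193.3], [0.0, 0.0, 1.0]] [[-0.024, -0.994, 0.102, 0.44], [-1.0, 0.023, -0.014, -0.08], [0.012, -0.102, -0.995, 1.214], [0.0, 0.0, 0.0, 1.0]]
wrist [[297.3, 0.0, 250.7], [0.0, 297.3, 192.9], [0.0, 0.0, 1.0]] [[0.41, -0.875, -0.258, 0.329], [-0.912, -0.394, -0.115, -0.537], [-0.001, 0.282, -0.959, 0.384], [0.0, 0.0, 0.0, 1.0]]
0.0188 0.15 [[0.912, 0.41, -0.0], [0.41, -0.912, 0.001], [0.0, -0.001, -1.0]] [-0.13102243  0.16979436 -0.139385  ]
```

View pics/side0.png

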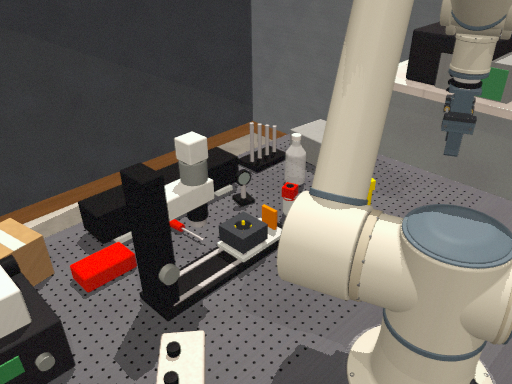

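View pics/top0.png

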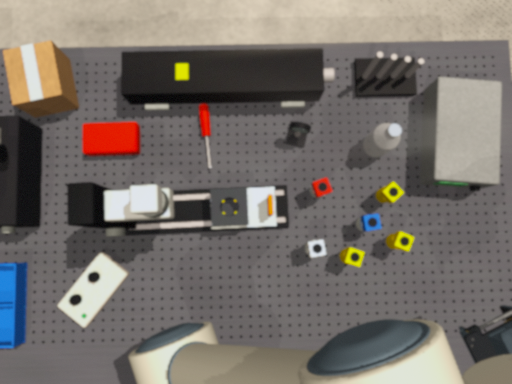

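View pics/wrist0.png

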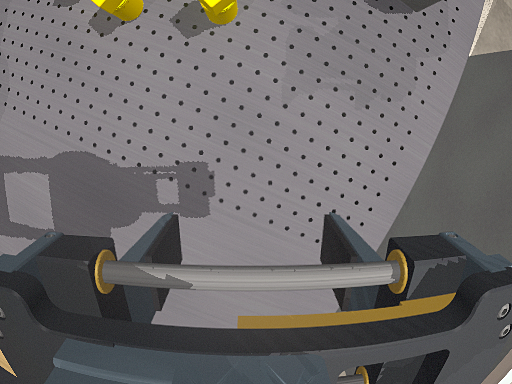

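The top view shows the blue cap at (371,222), the holder block at (229,207), the orange handle at (268,206) and yellow decoys around the blue cup. Next I'll measure these.

```bash
cat > h.py <<'E'
import numpy as np, cv2
from rig import arm
def ray(c,u,v,fish=False):
    K=c["intrinsics"];T=c["cam_to_world"]
    x=(u-K[0,2])/K[0,0];y=(v-K[1,2])/K[1,1]
    if fish:
        r=np.hypot(x,y); s=np.sin(r)/max(r,1e-9); d=np.array([x*s,y*s,np.cos(r)])
    else: d=np.array([x,y,1.])
    return T[:3,3],T[:3,:3]@d
def onplane(c,u,v,z,fish=False):
    o,d=ray(c,u,v,fish); return o+d*(z-o[2])/d[2]
RNG={'blue':((100,120,60),(130,255,255)),'yellow':((25,120,90),(35,255,255)),'orange':((8,150,100),(22,255,255)),'red':((0,180,90),(5,255,255))}
def blobs(im,col,amin=20):
    hsv=cv2.cvtColor(im,cv2.COLOR_RGB2HSV); m=cv2.inRange(hsv,*RNG[col])
    cs,_=cv2.findContours(m,cv2.RETR_EXTERNAL,cv2.CHAIN_APPROX_NONE)
    return [c for c in cs if cv2.contourArea(c)>amin]
def save(im,name,box=None,s=1):
    if box: im=im[box[1]:box[3],box[0]:box[2]]
    cv2.imwrite("pics/"+name,cv2.cvtColor(cv2.resize(im,None,fx=s,fy=s,interpolation=cv2.INTER_CUBIC),cv2.COLOR_RGB2BGR))
E
python3 - <<'E'
from h import *
im=cv2.cvtColor(cv2.imread("pics/top0.png"),cv2.COLOR_BGR2RGB);c=arm.get_calibration("top")
for col in RNG:
    for b in blobs(im,col,8):
        (u,v),wh,a=cv2.minAreaRect(b); print(col,round(u,1),round(v,1),np.round(wh,1),round(a,1),onplane(c,u,v,.095).round(4))
save(im,"topz.png",(200,160,420,280),3.6)
E
```

```text
blue 13.0 305.5 [85. 26.] 90.0 [0.3028 0.4804 0.095 ]
blue 371.2 221.7 [16.4 18.4] 81.9 [ 0.4794 -0.3724  0.095 ]
yellow 352.0 256.2 [22.1 17.4] 18.4 [ 0.3982 -0.3221  0.095 ]
yellow 401.8 240.3 [21.8 17.7] 18.4 [ 0.4331 -0.4437  0.095 ]
yellow 391.8 191.2 [18.4 17.7] 45.0 [ 0.552 -0.426  0.095]
yellow 181.5 71.0 [18. 15.] 90.0 [0.8638 0.0815 0.095 ]
orange 269.5 205.0 [18.  3.] 90.0 [ 0.5254 -0.1281  0.095 ]
red 321.5 186.9 [15.  16.2] 68.2 [ 0.5665 -0.2554  0.095 ]
red 110.9 138.4 [32.1 56.6] 88.2 [0.6971 0.2548 0.095 ]
red 204.0 119.0 [32. 10.] 90.0 [0.7409 0.0272 0.095 ]
```

View pics/topz.png

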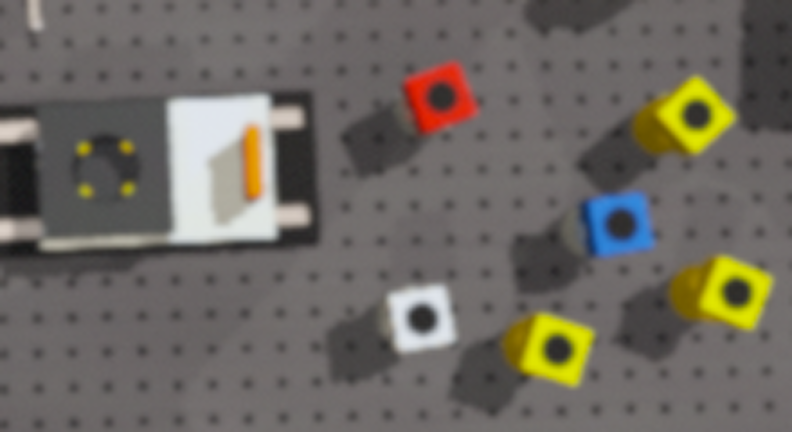

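```bash
cat >> h.py <<'E'
def R(a): # tool down, tool x at angle a deg in world
    a=np.radians(a);x=np.array([np.cos(a),np.sin(a),0]);z=np.array([0,0,-1.]);return np.column_stack([x,np.cross(z,x),z])
E
python3 - <<'E'
from h import *
c=arm.get_calibration("top")
im=cv2.cvtColor(cv2.imread("pics/top0.png"),cv2.COLOR_BGR2RGB)
print('holder rough',onplane(c,229,206.5,.09).round(4))
for b in blobs(im,'blue',8)+blobs(im,'orange',8):
    P=[onplane(c,u,v,.095)[:2] for u,v in cv2.boxPoints(cv2.minAreaRect(b))]; print(np.round(P,4).tolist())
for p in ([.479,-.372,.066],[.479,-.372,.25],[.52,-.03,.2],[.52,-.03,.12],[.52,.06,.07]):
    for a in (-150,-130,-90,-60,-50,90):
        q=arm.solve_ik(p,R(a)); print(p,a,None if q is None else np.round(q,0))
E
```

```text
holder rough [ 0.5244 -0.0301  0.09  ]
[[0.4024, 0.5139], [0.4009, 0.4527], [0.2049, 0.4475], [0.2065, 0.5076]]
[[0.4964, -0.3484], [0.5017, -0.3928], [0.4624, -0.3964], [0.4572, -0.3521]]
[[0.5473, -0.125], [0.5471, -0.1323], [0.5035, -0.1311], [0.5037, -0.1239]]
[0.479, -0.372, 0.066] -150 [ -43.   35.   87.   -0.   58. -163.]
[0.479, -0.372, 0.066] -130 [-43.  35.  87.  -0.  58. 177.]
[0.479, -0.372, 0.066] -90 [-43.  35.  87.  -0.  58. 137.]
[0.479, -0.372, 0.066] -60 [-43.  35.  87.  -0.  58. 107.]
[0.479, -0.372, 0.066] -50 [-43.  35.  87.  -0.  58.  97.]
[0.479, -0.372, 0.066] 90 [-43.  35.  87.  -0.  58. -43.]
[0.479, -0.372, 0.25] -150 [ -43.   24.   75.   -0.   81. -163.]
[0.479, -0.372, 0.25] -130 [-43.  24.  75.  -0.  81. 177.]
[0.479, -0.372, 0.25] -90 [-43.  24.  75.  -0.  81. 137.]
[0.479, -0.372, 0.25] -60 [-43.  24.  75.  -0.  81. 107.]
[0.479, -0.372, 0.25] -50 [-43.  24.  75.  -0.  81.  97.]
[0.479, -0.372, 0.25] 90 [-43.  24.  75.  -0.  81. -43.]
[0.52, -0.03, 0.2] -150 [ -10.   19.   91.   -0.   70. -130.]
[0.52, -0.03, 0.2] -130 [ -10.   19.   91.   -0.   70. -1
[... 182 characters left out ...]
, 0.2] 90 [-10.  19.  91.  -0.  70. -10.]
[0.52, -0.03, 0.12] -150 [ -10.   25.   97.   -0.   58. -130.]
[0.52, -0.03, 0.12] -130 [ -10.   25.   97.   -0.   58. -150.]
[0.52, -0.03, 0.12] -90 [-10.  25.  97.  -0.  58. 170.]
[0.52, -0.03, 0.12] -60 [-10.  25.  97.  -0.  58. 140.]
[0.52, -0.03, 0.12] -50 [-10.  25.  97.  -0.  58. 130.]
[0.52, -0.03, 0.12] 90 [-10.  25.  97.  -0.  58. -10.]
[0.52, 0.06, 0.07] -150 [   0.   29.   99.   -0.   51. -120.]
[0.52, 0.06, 0.07] -130 [   0.   29.   99.   -0.   51. -140.]
[0.52, 0.06, 0.07] -90 None
[0.52, 0.06, 0.07] -60 [  0.  29.  99.  -0.  51. 150.]
[0.52, 0.06, 0.07] -50 [  0.  29.  99.  -0.  51. 140.]
[0.52, 0.06, 0.07] 90 [ 0. 29. 99. -0. 51.  0.]
```

```bash
python3 - <<'E'
from h import *
def view(p,n):
    arm.move_to(p,R(0)); arm.sleep(.2)
    c=arm.get_calibration("wrist"); im=arm.snapshot("wrist"); save(im,n+".png",None,1.5)
    np.savez("pics/"+n+".npz",K=c["intrinsics"],T=c["cam_to_world"],im=im); print(arm.current_t(),c["cam_to_world"][:3,3])
view([.40,-.372,.18],"wcup"); view([.45,-.05,.17],"whold")
E
```

```text
1.3667 [ 0.47914894 -0.37316616  0.37239854]
2.85 [ 0.52976916 -0.05106994  0.36241923]
```

View pics/wcup.png

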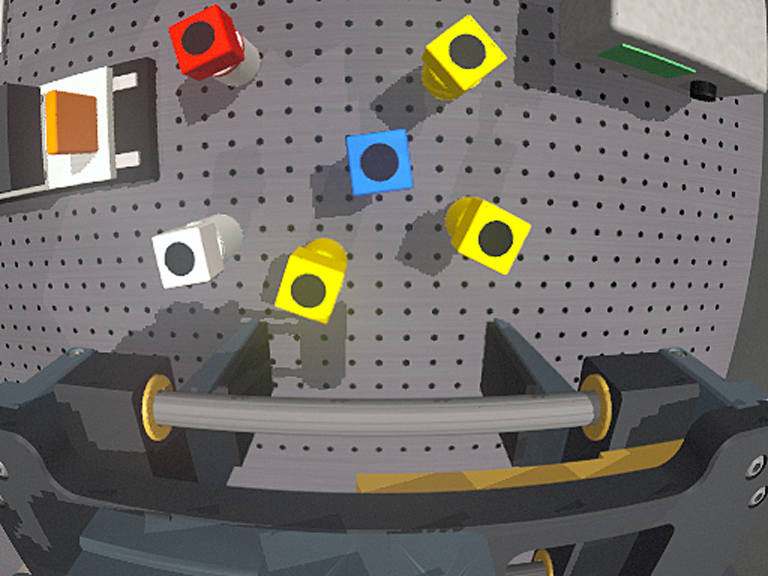

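View pics/whold.png

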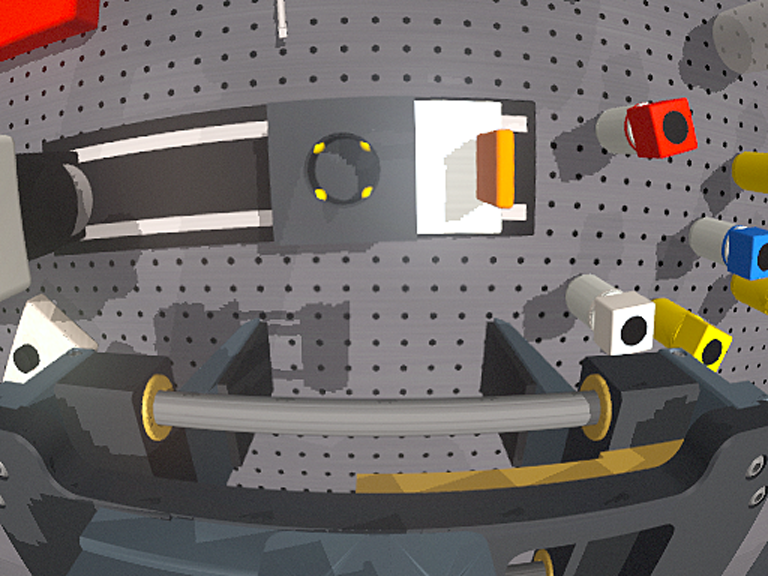

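The wrist views show the blue cap's centre at about (253,108) in native pixels. The holder's four yellow pads are around (229,112), and the handle's top face is near (337,113).

```bash
python3 - <<'E'
from h import *
L=lambda n:(lambda d:({"intrinsics":d["K"],"cam_to_world":d["T"]},d["im"]))(np.load(f"pics/{n}.npz"))
c,im=L("wcup")
for b in blobs(im,'blue',200):
    P=[onplane(c,u,v,.095,True)[:2] for u,v in cv2.boxPoints(cv2.minAreaRect(b))]
    print('cap',np.round(P,4).tolist(),np.mean(P,0).round(4),[np.linalg.norm(P[i]-P[i-1]).round(4) for i in range(4)])
    M=cv2.moments(b); u,v=M['m10']/M['m00'],M['m01']/M['m00'];print('centroid',onplane(c,u,v,.095,True).round(4))
    P=np.array(P)
    for i in range(4): d=P[i]-P[i-1]; print(np.degrees(np.arctan2(d[1],d[0])).round(1),end=' ')
    print()
c,im=L("whold")
print('cam',c["cam_to_world"][:3,3])
pts=[]
hsv=cv2.cvtColor(im,cv2.COLOR_RGB2HSV)
for b in blobs(im,'yellow',3):
    (u,v),_,_=cv2.minAreaRect(b)
    if 190<u<270 and 80<v<150: p=onplane(c,u,v,.089,True);pts.append(p);print('pad',u,v,p.round(4))
print('hole',np.mean(pts,0).round(4))
g=hsv[:,:,2]
m=((g<50)).astype(np.uint8)[85:140,200:260]
# dark ring
cs,_=cv2.findContours(m,cv2.RETR_EXTERNAL,cv2.CHAIN_APPROX_NONE)
for b in cs:
    if cv2.contourArea(b)>200:
        (u,v),r=cv2.minEnclosingCircle(b);print('ring',u+200,v+85,r,onplane(c,u+200,v+85,.09,True).round(4),'edge',onplane(c,u+200+r,v+85,.09,True).round(4))
m=cv2.inRange(hsv,(8,150,200),(24,255,255))
cs,_=cv2.findContours(m,cv2.RETR_EXTERNAL,cv2.CHAIN_APPROX_NONE)
for b in cs:
    if cv2.contourArea(b)>100:
        P=[onplane(c,u,v,.095,True)[:2].round(4).tolist() for u,v in cv2.boxPoints(cv2.minAreaRect(b))];print('handle',P,np.mean(P,0))
save(im,"z1.png",(170,60,370,170),4)
E
```

```text
cap [[0.4956, -0.3535], [0.5005, -0.3912], [0.4629, -0.3962], [0.4579, -0.358]] [ 0.4792 -0.3747] [np.float64(0.038), np.float64(0.0381), np.float64(0.0379), np.float64(0.0386)]
centroid [ 0.4792 -0.3747  0.095 ]
6.9 -82.6 -172.4 97.5 
cam [ 0.52976916 -0.05106994  0.36241923]
pad 213.5 129.0 [ 0.5106 -0.0168  0.089 ]
pad 244.50001525878906 127.5 [ 0.5116 -0.0454  0.089 ]
pad 243.0 97.0 [ 0.5397 -0.0441  0.089 ]
pad 212.00001525878906 97.99999237060547 [ 0.5393 -0.0159  0.089 ]
hole [ 0.5253 -0.0305  0.089 ]
handle [[0.5516, -0.1236], [0.5523, -0.1342], [0.504, -0.1357], [0.5036, -0.1249]] [ 0.527875 -0.1296  ]
```

View pics/z1.png

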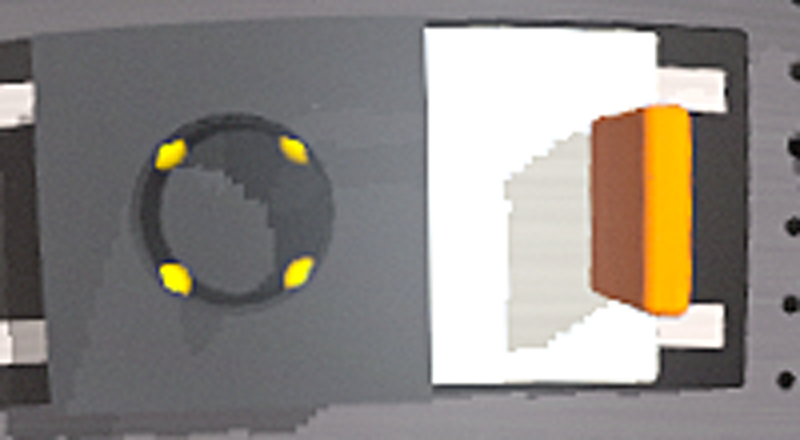

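```bash
python3 - <<'E'
from h import *
A=-82.6;cx,cy=.4792,-.3742
arm.move_to([cx,cy,.17],R(A)); arm.grip(.062)
arm.move_l([cx,cy,.066],R(A),feed=.12); print(arm.current_t(),arm.current_force().round(2))
arm.grip(.030); print(arm.current_width(),arm.current_t(),arm.current_force().round(2))
arm.move_l([cx,cy,.20],R(A),feed=.15); print(arm.current_t(),arm.current_force().round(2),arm.current_width())
save(arm.snapshot("wrist"),"g1.png",None,1.5); save(arm.snapshot("side"),"g1s.png",None,1.5)
E
```

```text
5.725 [-0.24 -0.06  0.43]
0.03752851611920701 6.2167 [ 0.09 -0.44  4.75]
7.2583 [ 0.37  0.79 -1.36] 0.03742435361774654
```

View pics/g1.png

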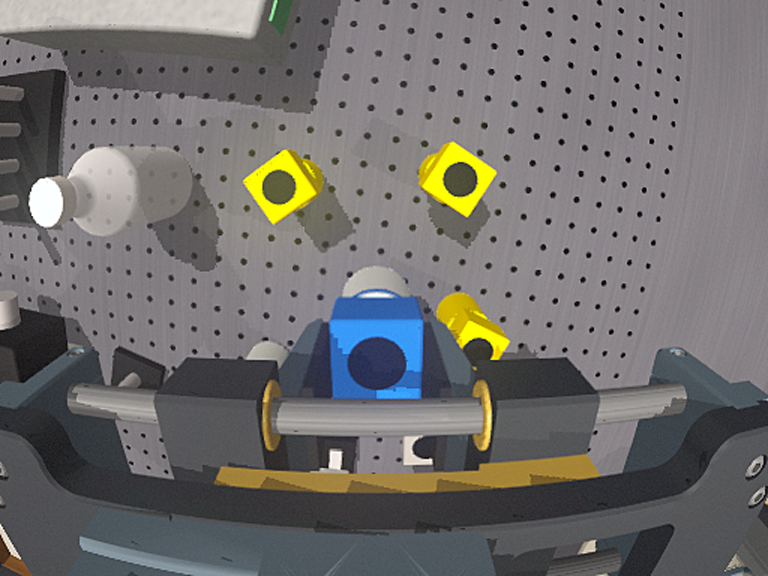

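View pics/g1s.png

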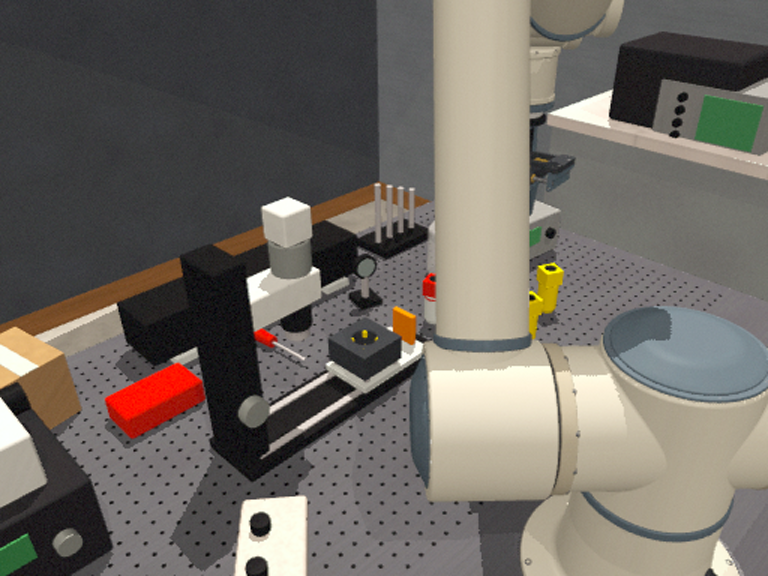

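The cup is held: the cap is square between the pads and the opening reads 37.4 mm. The neighbouring cups are undisturbed. Next I'll go over the holder and lower it to just above the pads.

```bash
python3 - <<'E'
from h import *
hx,hy=.525,-.030
arm.move_to([hx,hy,.195],R(-88)); arm.sleep(.15); f0=arm.current_force();print('free',f0.round(2),arm.current_torque().round(2))
arm.move_l([hx,hy,.166],feed=.08);print(arm.current_force().round(2))
arm.move_l([hx,hy,.152],feed=.04);print(arm.current_force().round(2),arm.current_torque().round(2),arm.current_ee_pos().round(4),arm.current_t())
save(arm.snapshot("side"),"p1.png",(150,150,350,290),3.8);save(arm.snapshot("wrist"),"p1w.png",None,1.5)
E
```

```text
free [ 0.   -0.27 -1.59] [ 0.11 -0.03 -0.01]
[ 0.69  0.48 -1.95]
[ 0.09  0.18 -2.55] [ 0.18 -0.   -0.04] [ 0.5249 -0.03    0.1519] 9.825
```

View pics/p1.png

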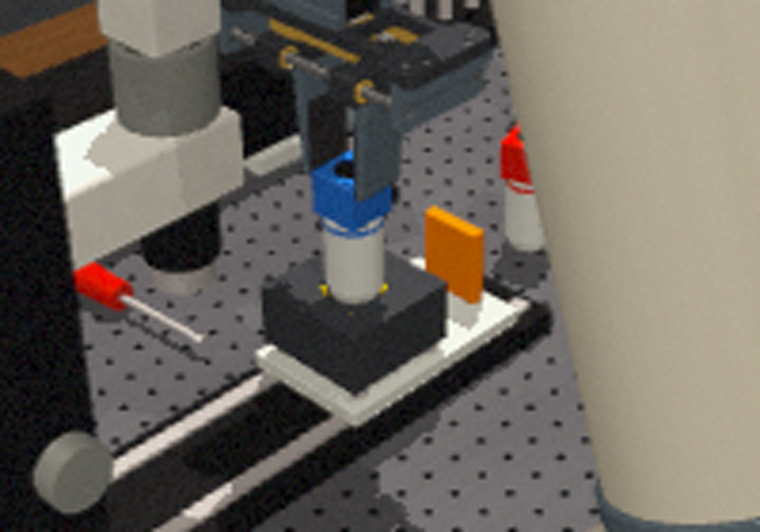

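View pics/p1w.png

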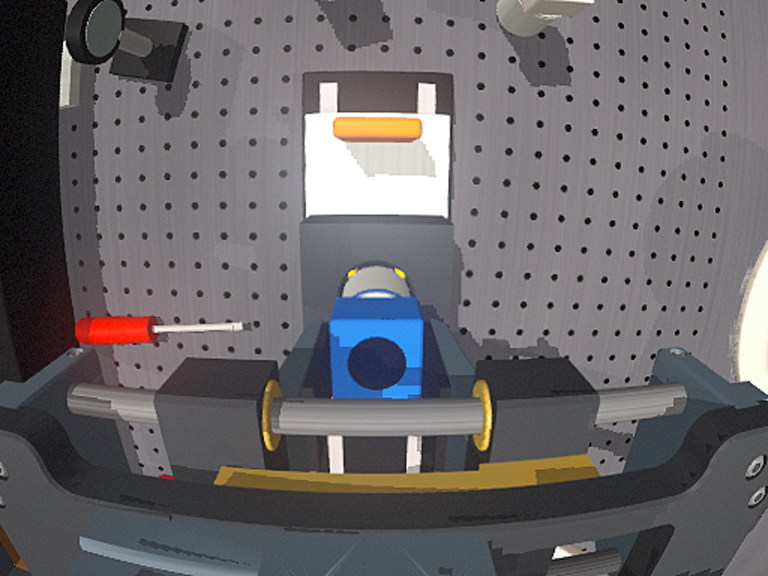

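```bash
cat > tw.py <<'E'
from h import *
import sys
hx,hy=.525,-.030
def run(zend,dz=.0015,da=20,lo=-90,hi=-50,T=.45,fmax=15):
    a=np.degrees(np.arctan2(*arm.current_tool_rot()[[1,0],0])); z=arm.current_ee_pos()[2]; z=round(z,4); s=1
    while z>zend+1e-5:
        if a+s*da>hi+1: s=-1
        elif a+s*da<lo-1: s=1
        a+=s*da; z=max(z-dz,zend)
        arm.move_l([hx,hy,z],R(a),feed=dz/T)
        f=arm.current_force();push=f[2]+1.6
        print(round(z*1e3,2),round(a),f.round(1),arm.current_torque().round(2),round(arm.current_ee_pos()[2]*1e3,2),round(arm.current_t(),2))
        if push>fmax: print('STOP');return False
    return True
E
python3 -c "
from tw import *
run(.142)"
```

```text
150.6 -68 [ 1.5 -0.5 -0.4] [0.1  0.02 0.01] 150.74 10.49
149.1 -88 [-0.4  0.8 -1.1] [ 0.29 -0.03 -0.02] 149.16 11.09
147.6 -68 [ 1.   1.2 -1.1] [ 0.43 -0.13 -0.  ] 147.64 11.69
146.1 -88 [-0.1  0.7  1.8] [ 0.55 -0.05 -0.12] 146.21 12.29
144.6 -68 [-1.2  0.5  4.7] [0.12 0.23 0.  ] 144.83 12.89
143.1 -88 [-1.3  1.5  5.1] [ 0.51  0.1  -0.21] 143.23 13.49
142.0 -68 [-0.6  2.2  1.2] [ 0.4  -0.03  0.15] 141.88 13.99
```

```bash
python3 -c "
from tw import *
run(.1215,fmax=16)"
```

```text
140.4 -88 [0.5 1.7 4.3] [ 0.51 -0.03 -0.14] 140.48 14.62
138.9 -68 [0.7 2.5 4.8] [ 0.63 -0.05  0.09] 138.95 15.22
137.4 -88 [0.8 1.4 5.5] [ 0.52 -0.19 -0.2 ] 137.46 15.82
135.9 -68 [0.2 0.3 4.6] [ 0.55 -0.09  0.11] 135.95 16.43
134.4 -88 [-0.5  1.   5.5] [ 0.53 -0.11 -0.1 ] 134.48 17.02
132.9 -68 [-0.   0.7  4.7] [0.54 0.03 0.05] 132.93 17.62
131.4 -88 [0.  2.1 4.3] [ 0.59 -0.19 -0.21] 131.46 18.23
129.9 -68 [0.9 2.1 5. ] [ 0.58  0.   -0.  ] 129.96 18.82
128.4 -88 [1.1 2.7 5.5] [ 0.63 -0.17 -0.15] 128.5 19.43
126.9 -68 [-0.1  2.1  6.1] [ 0.66 -0.06 -0.08] 126.94 20.02
125.4 -88 [0.5 1.9 5.4] [ 0.48 -0.17 -0.14] 125.49 20.62
123.9 -68 [-0.1  2.   4.8] [ 0.61 -0.06  0.05] 123.94 21.23
122.4 -88 [0.9 1.6 4.7] [ 0.58 -0.24 -0.04] 122.51 21.82
121.5 -68 [1.3 1.6 2.3] [ 0.72 -0.21  0.36] 121.44 22.32
```

```bash
python3 -c "
from tw import *
run(.1165,dz=.0004,da=12,T=.3,fmax=10.5)
arm.sleep(.2);print(arm.current_force().round(2),arm.current_ee_pos().round(4))"
```

```text
121.0 -56 [0.1 2.7 0.3] [ 0.64 -0.31  0.37] 120.89 22.68
120.6 -68 [0.  1.2 1.2] [ 0.53 -0.19 -0.38] 120.54 23.04
120.2 -80 [-0.3  2.2  4.9] [ 0.77 -0.03 -0.36] 120.28 23.4
119.8 -68 [-0.1  3.2 10.1] [0.73 0.16 0.44] 120.24 23.76
STOP
[-0.34  3.52 10.17] [ 0.5252 -0.03    0.1203]
```

```bash
python3 - <<'E'
from h import *
arm.move_l([.525,-.03,.1203],feed=.01);print(arm.current_force().round(2))
arm.grip(.062);print(arm.current_width(),arm.current_force().round(2))
arm.move_l([.525,-.03,.18],feed=.12)
arm.move_to([.525,-.19,.18],R(-75));arm.grip(0.0);arm.sleep(.1)
print(arm.current_t(),arm.current_width(),arm.current_force().round(2))
c=arm.get_calibration("top");im=arm.snapshot("top")
for col in('blue','orange'):
    for b in blobs(im,col,8):
        (u,v),wh,a=cv2.minAreaRect(b);print(col,u,v,wh,onplane(c,u,v,.149 if col=='blue' else .095).round(4))
save(arm.snapshot("side"),"s2.png",(150,150,350,290),3.8);save(im,"t2.png",(170,150,420,290),3.2)
save(arm.snapshot("wrist"),"w2.png",None,1.5)
E
```

```text
[0.27 1.64 2.32]
0.06217105349563838 [-0.03 -0.7   0.01]
27.2083 0.00023868241588169493 [0.34 0.53 0.06]
blue 13.0 298.0 (70.0, 26.0) [0.3258 0.4538 0.149 ]
blue 228.14382934570312 204.61643981933594 (18.124568939208984, 19.28321647644043) [ 0.5243 -0.0308  0.149 ]
orange 65.0 94.00000762939453 (7.589465618133545, 4.427187919616699) [0.8108 0.3681 0.095 ]
orange 70.80769348144531 91.53846740722656 (10.001923561096191, 4.902903079986572) [0.8168 0.354  0.095 ]
orange 63.09614944458008 69.98077392578125 (11.7669677734375, 11.178619384765625) [0.8721 0.3739 0.095 ]
```

View pics/s2.png

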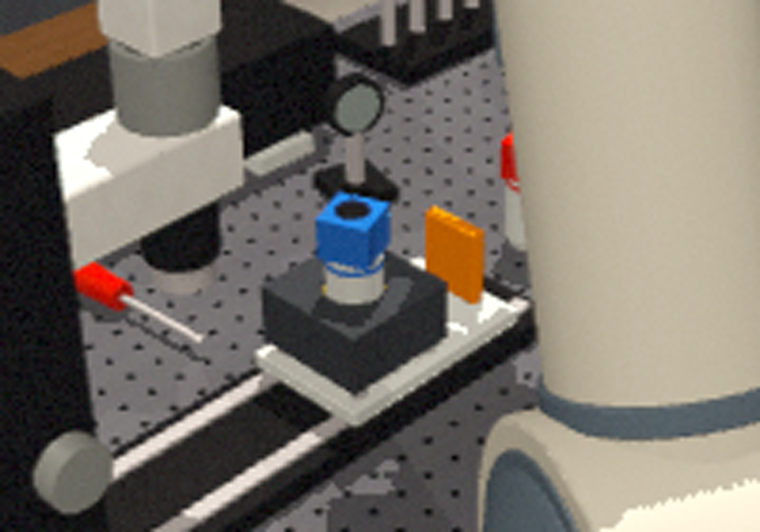

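View pics/t2.png

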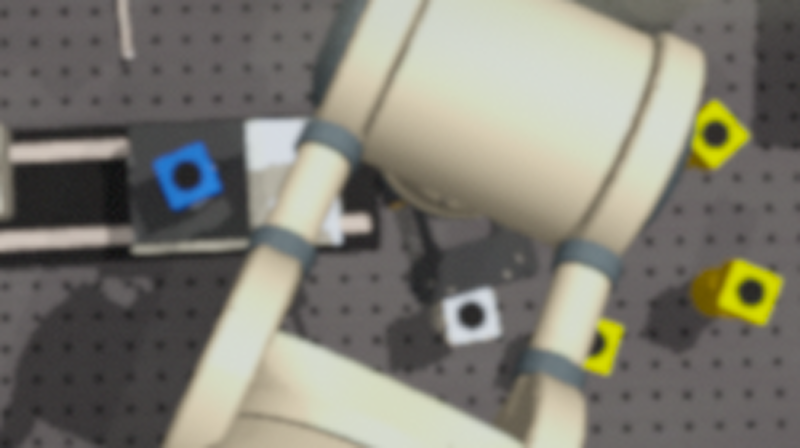

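View pics/w2.png

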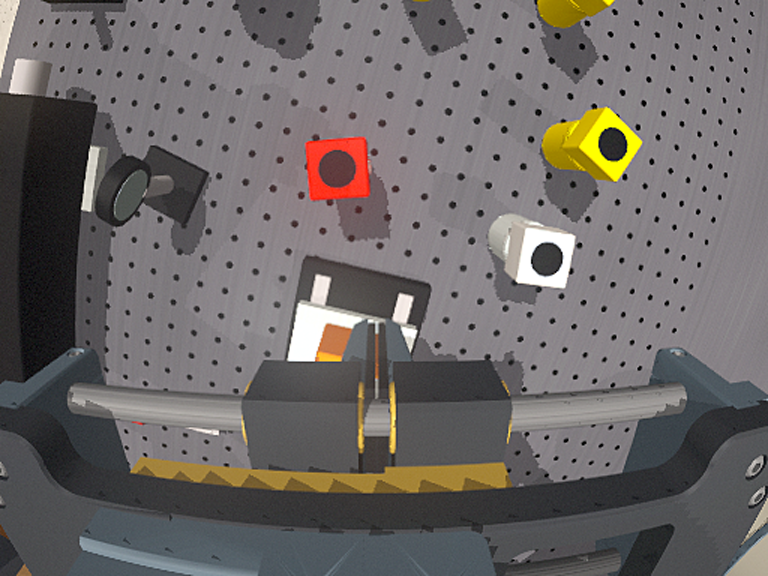

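```bash
python3 - <<'E'
from h import *
A=R(-85)
for y in (-.19,-.03,.02): print(np.round(arm.solve_ik([.527-.026*(y+.13),y,.068],A),1))
X=lambda y:.5275-.026*(y+.13)
arm.move_l([X(-.19),-.19,.068],A,feed=.12)
y=-.16
arm.move_l([X(y),y,.068],feed=.06);print(arm.current_force().round(2))
y=-.145
arm.move_l([X(y),y,.068],feed=.03);print(y,arm.current_force().round(2),arm.current_t())
y=-.04
arm.move_l([X(y),y,.068],feed=.05);print(y,arm.current_force().round(2),arm.current_t())
while y<.02:
    y+=.004; arm.move_l([X(y),y,.068],feed=.02);f=arm.current_force();print(round(y,4),f.round(1),arm.current_ee_pos().round(4),round(arm.current_t(),2))
    if f[1]<-13: break
save(arm.snapshot("side"),"s3.png",(100,120,350,290),3.1)
E
```

```text
[-25.9  31.9  93.9  -0.   54.2 149.1]
[ -9.8  29.7  99.   -0.   51.3 165.2]
[ -4.3  29.6  99.3  -0.   51.2 170.7]
[-0.25 -0.68 -0.09]
-0.145 [ 0.8  -0.58  0.4 ] 29.7417
-0.04 [ 0.22 -3.66 -0.53] 31.9917
-0.036 [ 0.3 -2.6  0.4] [ 0.525  -0.0359  0.068 ] 32.34
-0.032 [ 0.5 -2.7  0.9] [ 0.5249 -0.0319  0.068 ] 32.69
-0.028 [-0.1 -2.8 -0.4] [ 0.5248 -0.0279  0.068 ] 33.04
-0.024 [-0.  -2.2  0.1] [ 0.5247 -0.0239  0.068 ] 33.39
-0.02 [-1.  -2.6 -0.3] [ 0.5246 -0.0199  0.068 ] 33.74
-0.016 [-0.6 -2.8  0.2] [ 0.5245 -0.0159  0.068 ] 34.09
-0.012 [-1.2 -3.6 -0.6] [ 0.5244 -0.0121  0.068 ] 34.44
-0.008 [ -3.6 -35.2  -0.6] [ 0.5246 -0.011   0.0681] 34.79
```

View pics/s3.png

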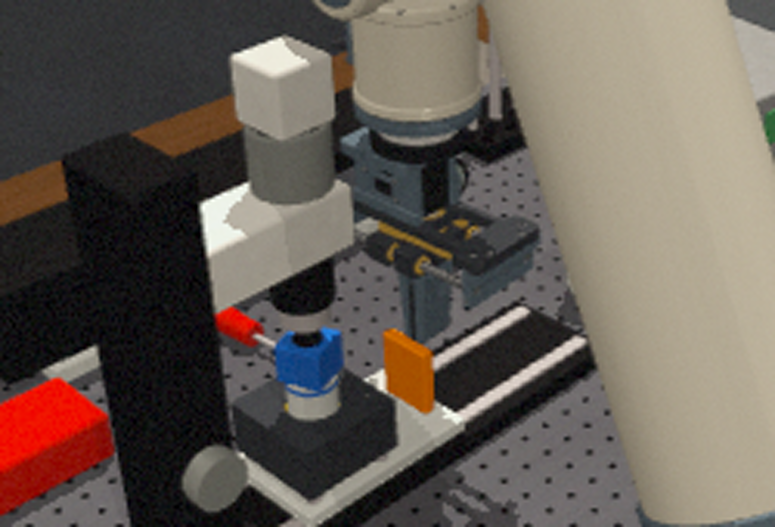

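```bash
python3 - <<'E'
from h import *
arm.move_l([.526,-.05,.068],feed=.05)
arm.move_l([.53,-.12,.068],feed=.12);arm.move_l([.53,-.12,.16],feed=.15)
arm.sleep(.2);c=arm.get_calibration("wrist");im=arm.snapshot("wrist");save(im,"w4.png",None,1.5)
save(arm.snapshot("side"),"s4.png",(80,120,330,290),3.1)
arm.move_to([.40,-.12,.2],R(-40));im=arm.snapshot("top");save(im,"t4.png",None,1.5)
c=arm.get_calibration("top")
for col in('orange','red'):
    for b in blobs(im,col,8):
        (u,v),wh,a=cv2.minAreaRect(b);print(col,u,v,wh,onplane(c,u,v,.095).round(4))
print(arm.current_t(),arm.current_force().round(2))
E
```

```text
orange 212.0 208.0 (18.0, 4.0) [0.5213 0.0107 0.095 ]
orange 64.32191467285156 83.19178771972656 (31.015905380249023, 10.065539360046387) [0.8383 0.3703 0.095 ]
orange 60.37641143798828 61.20225524902344 (21.941957473754883, 8.267984390258789) [0.8947 0.381  0.095 ]
red 321.58905029296875 186.9041290283203 (15.215349197387695, 16.15167808532715) [ 0.5665 -0.2557  0.095 ]
red 110.88463592529297 138.42308044433594 (32.17680358886719, 56.61570358276367) [0.6971 0.2547 0.095 ]
red 204.0 119.0 (32.0, 10.0) [0.7409 0.0272 0.095 ]
38.5667 [ 1.05 -1.07  0.49]
```

View pics/s4.png

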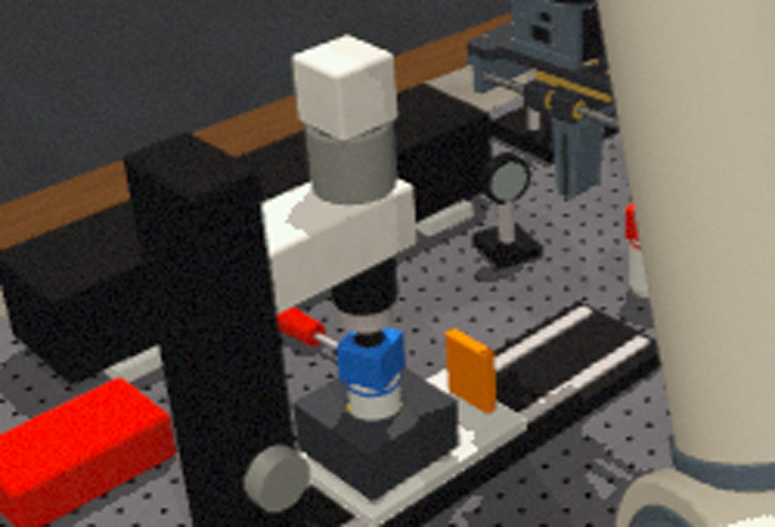

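View pics/t4.png

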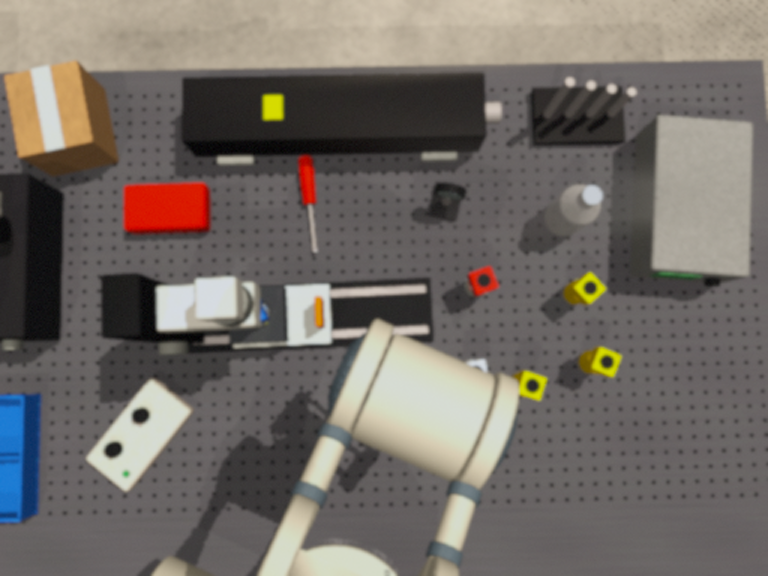

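```bash
python3 - <<'E'
from h import *
c=arm.get_calibration("top")
for u in (68.5,85.5,103): print(onplane(c,u,204,.35).round(4))
arm.sleep(.3);print(arm.current_dq().round(3))
arm.sign_off()
E
```

```text
[0.5162 0.2559 0.35  ]
[0.5155 0.2245 0.35  ]
[0.5148 0.1921 0.35  ]
[-0.117 -0.228  0.225  0.003 -0.003 -0.144]
the job is handed in; nothing more can be done
```

I seated the blue-capped cup in the holder, pushed the stage to its end stop and handed the job in. `sign_off` reports no verdict, so the checks below are my own.

- **Seating:** I twisted the cup down in 20° to-and-fro turns, with about 6–8 N of downward push. At the floor it peaked at about 11.7 N, below the 14 N at which the holder starts to yield. The tool stopped at 120.3 mm, against 120 mm expected for fully home. I could only read the force between moves, so brief higher peaks are possible. The side view afterwards showed the cup standing upright and deep in the holder.
- **Stage:** I pushed the orange upright until the stage met a hard stop, where the force jumped from about 3 N to 35 N (finger contact). The top view puts its travel at about 139 mm, which fits a start at about 11 mm out.
- **Lens alignment:** The side view shows the cup under the lens. The stage should stop with the cup 125 mm short of the column. I measured the cup at y ≈ 0.108 m and the column's centre at y ≈ 0.224 m, which is about 9 mm off. If the 125 mm is taken to the column's near face, the mismatch is bigger, at about 41 mm. I took the column position from a rough eye reading of pixels, so I relied on the hard stop.
- **Other items:** By measurement, the red cup, the red case and the screwdriver are where they were. The yellow cups, the wash bottle and the lens mount look unmoved. The arm hid most of the white cup in the last top view, but an earlier view, taken after the cup was seated, showed it standing.
- **Robot:** It was clear of everything at hand-in, at about 39 s of the 72 s allowed.

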